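Index the rotary table one notch with its spring plunger

ROBOT

A 6-joint arm with a two-finger parallel gripper is mounted at the origin on a cart in front of the work surface, level with it; the furniture and walls round the work are solid. World frame = base frame: x ahead of the robot, y to its left, z up, the work surface at z = 0. Lengths are in m, angles in degrees, forces in N, time in s.
With the tool pointing down it reaches from about 0.25 to 0.725 m from the base axis. Payload 9.7 kg.
Tool frame: the origin (TCP) lies on the centre line of the jaws, within the pads' length; the fingertips stand 22 mm ahead of it and the grasp point (between the pads) lies 3 mm ahead of it; z points along the fingers, y is the direction in which the jaws open and shut (so a half turn about z gives the same grasp; the last joint's range is limited). The gripper opens to 85 mm and grips with 20 to 120 N. Pads are 22 mm wide; open, the fingers measure 114 mm over their backs; the gripper's body (76 mm by 85 mm) begins 54 mm behind the grasp point. The pads swing forward as they close: fully open they stand 13 mm farther back than shut.
Start: joints at [65.317, 4.979, 10.078, 95.1, 0, 90], TCP at [0.23, 0.5, 0.253] pointing down, gripper open.
Joint ranges: [-179.16, 179.16], [-48.56, 103.87], [-65.8, 70.77], [-126.05, 130.52], [-82.76, 87.17], [-180, 180]. Speed limits (degrees/s): [127.2, 127.2, 147.25, 180, 180, 180].

INTERFACE

Orientations are given as [roll, pitch, yaw] about the fixed x, y, z axes, in that order (R = Rz(yaw) Ry(pitch) Rx(roll)).
In Python, from workcell import get_obs, camera, camera_params, job_done gives the robot as it stands.
- The arm moves only by the tool servo_tool, never from a script. Its argument "steps" is a list of rows, each an object of numbers: "x", "y", "z": the shift along the world's x, y, z in mm; "yaw": the turn about the world's z in degrees. A call has 1 to 12 rows; each row is the pose to reach, as a shift and turn from the pose measured when the call began; what a row does not reach only later rows make up. A row lasts 1/8 s, in which the tool goes at most 62.5 mm and 10.7 degrees, less where a joint would pass 70% of its speed; a pose out of reach is approached as far as the arm can. A call with a gripper value outside its range is refused whole. "grip" is the finger opening in mm, from 0 to 85.4, set as the call begins (left out, the last holds). The fingers move at their own pace and stop on an object; "grip_force" is the grip in N (left out, the last holds). Time passes only in rows, so rows that repeat a pose let the fingers close. It gives the time, the measured TCP pose, the force and the opening at its end, in the units of the state.
- get_obs(): the state, without advancing time (a new reading comes with each control period).
- camera(name): name is "scene" or "top" or "wrist"; returns (picture, depth): 420x560x3 uint8, red, green, blue; 420x560 float32, m along the optical axis (not along the pixel's ray), 0 where there is no reading.
- camera_params(name): a dict with "intrinsics" (3x3 intrinsics, pixels), "rvec" (rotation vector, rad) and "tvec" (3), from world to camera coordinates, as OpenCV has them; the wrist camera has in their place "hand_eye" (4x4, takes a point from camera to tool coordinates, whose origin is the TCP and whose axes are the flange's). Camera axes: x right, y down, z forward; pixel columns grow to the right and rows downward; lengths in m; the calibration is good to about 2 mm. A picture is of the moment at which its call begins: read the wrist's pose just before it. camera_params takes no time and is no camera call.
- job_done(): hands the job in, once; it reports no verdict.
The state is a dict: "time": time; "q": joint angles; "qd": joint speeds; "joint_efforts": joint torques, N m; "ee_pos": TCP position; "tcp_rot": TCP orientation; "wrist_force": force on the tool from outside, world axes, zero at the start; "torque": the same for the moment, N m; "opening": finger opening in m.
Only numpy, scipy, OpenCV 4.12 (cv2) and the standard library are available. Lean on these libraries where they do the work, as an engineer would, in place of code of your own. Each camera call takes 0.05 s, during which the arm holds its last target.

TASK

Press down the indexing plunger in the finger well of the rotary table, turn the table one notch in whichever direction brings the round bearing to the work station under the small brass nozzle, and let the plunger spring fully up again so that the table is locked there. Do not pick up or touch the bearing and the upright metal tube riding on the table, and leave the things lying about the bench where they are.

Things in the scene. Friction and masses are not known exactly. Their poses are not given: they have to be found in the camera images.
- table_axis (a point): Point on the vertical axis of the rotary table, level with its top, 56 mm above the bench. The rotary table is a grey round housing bolted to the bench (316 mm across, 52 mm high, four lugs) with a turning steel disc of 238 mm in it. This frame belongs to the fixed housing and does not turn with the disc: z up, x from the axis towards the work station.
- station (a point): The work station: fixed point level with the disc's top, 82 mm from the axis along the housing's x, just inside the tip of a small brass nozzle (about 86 to 92 mm above the bench) on a grey bracket 104 mm high on the housing's rim. The bearing must come here.
- index_table (a joint): Turn of the disc, rad, counterclockwise from above positive, 0 at the start. Notches every 1.047 (60 degrees); end stops at -1.25 and +1.25. Friction about 0.15 N m, so it stays where left. Locked, with about 1 degree of play each way, while the plunger is up in a notch. The disc carries five square nests (52 mm inside, lips 5 mm high) on an 82 mm radius and the finger well.
- index_plunger (a joint): Stroke of the indexing plunger, m: 0 = fully up, 0.024 = pressed to its stop. Spring: about 5 N at the start of the stroke, 9 N at the stop. Its pin is clear below the flange from 0.017 on. Let go between notches, the pin slides along the underside of the flange (stroke stays near 0.017) and snaps up by itself at the next notch.
- lock_pin (a point): Round top of the 12 mm locking pin, carried by the plunger outside the well, 136 mm from the axis, 57 mm above the bench when up. It stands in a notch of the fixed flange round the disc (radii 123 to 149 mm, top 54, underside 40 mm above the bench), which has six notches about 17 mm wide, 60 degrees apart. At the start it is opposite the work station.
- plunger_head (a point): Centre of the top of the plunger head, a flat round aluminium button of 44 mm diameter, 80 mm above the bench when up; it goes down with the stroke and round with the disc. It stands in the middle of the finger well.
- well_rim (a point): Centre of the rim of the finger well, 92 mm above the bench and 85 mm from the axis: an upright dark steel collar, inner diameter 62 mm, outer 72 mm, fixed to the disc. Closed fingertips put down into it press the plunger head and, pushed sideways against the collar, turn the disc.
- bearing: Round ball bearing, steel with a dark seal, 47 mm across, 14 mm high, lying loose in a nest 60 degrees to one side or the other of the work station. Origin at the centre of its underside.
- spacer: Grey metal tube (axle spacer), 25 mm across, 62 mm high, standing loose on end in the nest on the other side. Origin at the centre of its underside.
- roll: Bystander: small dark red roll of abrasive, 24x46x24 mm, lying on the bench. Origin at the centre of the underside.
- hammer: Bystander: hammer with wooden handle, 108x288x27 mm, lying on the bench. Origin at the centre of the underside.
Mind the look-alikes: they are no part of the job. What is shaped like the spacer but green is not meant.

How it is judged (in metres and radians):
On the way:
1. the plunger is pressed until its pin is clear of the flange (value of joint index_plunger above 0.016 m), for 0.1 s.
At the end, for the whole second after the job is handed in: The table stands one notch (1.047 rad, within 0.048) from its start and still, the plunger is up to within 3 mm, the bearing lies flat within 12 mm of the work station, and the tube stands upright in its own nest (horizontal distance between bearing and station below 0.012 m and value of joint index_plunger below 0.003 m and (value of joint index_table between 1 and 1.095 rad or value of joint index_table between -1.095 and -1 rad) and velocity of joint index_table between -0.03 and 0.03 rad/s and horizontal distance between bearing and spacer between 0.12 and 0.165 m and angle between each of bearing, spacer's own z axis and vertical below 0.1 rad and z of each of bearing, spacer in the frame of table_axis below 0.004 m); the robot touches nothing.
It fails at once if the bearing or the tube is touched by the robot (contact force between any of the fingers, the arm and bearing above 1 N or contact force between any of the fingers, the arm and spacer above 1 N).
It fails at once if the bearing or the tube is lifted more than 12 mm off the table (z of any of bearing, spacer in the frame of table_axis above 0.012 m).
It fails at once if a bystander is moved more than 20 mm (distance of any of hammer, roll from where it was at the start of the episode above 0.02 m).
It also fails if it takes over 45 s, if anything falls off the work surface, if the arm or the gripper's body presses on something with over 40 N, if the wrist force passes 120 N, or if a joint passes its speed limit or range.

## Working session

There is one attempt and no reset: what is moved stays moved. The work goes in short steps, Python scripts to look and compute and a tool call to move; the robot and the scene stay as the last step left them, time stands still between calls to the robot, and variables do not carry over. Pictures are saved under pics/ and viewed, and the job is handed in when it is done.

Besides the shell and the picture viewer there is one more tool, called as name(argument=value, ...) on one line, values as JSON. servo_tool: Moves the arm, as the interface text tells. Its arguments: {"type":"object","properties":{"steps":{"type":"array"},"grip":{"type":"number"},"grip_force":{"type":"number"}},"required":["steps"]}

```bash
mkdir -p pics; cat > h.py <<'E'
import numpy as np,cv2
from workcell import *
def shot(n,f):
    o=get_obs();p,d=camera(n);np.savez('pics/'+f+'.npz',p=p,d=d,pos=o['ee_pos'],rot=o['tcp_rot'])
    cv2.imwrite('pics/'+f+'.png',p[:,:,::-1]);return p,d
def w(n,d,u,v):
    c=camera_params(n);K=np.array(c['intrinsics']);z=d[v,u]
    P=np.array([(u-K[0,2])/K[0,0]*z,(v-K[1,2])/K[1,1]*z,z])
    R=cv2.Rodrigues(np.array(c['rvec'],float))[0];return R.T@(P-np.array(c['tvec']).ravel())
def proj(n,X):
    c=camera_params(n);return cv2.projectPoints(np.array(X,float).reshape(-1,3),np.array(c['rvec'],float),np.array(c['tvec'],float),np.array(c['intrinsics'],float),None)[0].reshape(-1,2)
E
python3 - <<'E'
from h import *
shot('top','top0');shot('scene','sc0');print(get_obs())
E
```

```text
{'time': 0.1, 'q': array([6.53194635e+01, 5.00810462e+00, 1.00400504e+01, 9.51001354e+01,
       3.39653143e-04, 8.99990997e+01]), 'qd': array([-0.0356202 , -0.05876625,  0.19931132, -0.02647879, -0.02265775,
        0.08732556]), 'joint_efforts': array([-2.04432763e-03, -5.21560407e+01,  4.65653694e+01,  1.59733160e-02,
       -1.10880674e-05, -1.25182237e-05]), 'ee_pos': array([0.2295817 , 0.49959712, 0.25266192]), 'tcp_rot': array([-1.79931810e+02, -3.40724355e-04,  1.55320363e+02]), 'wrist_force': array([ 0.08722822, -0.39713721,  0.39488389]), 'torque': array([-0.0277666 ,  0.01656897,  0.00997337]), 'opening': 0.08539545756337044}
```

```bash
python3 -c "
import cv2
a=cv2.imread('pics/top0.png');print(a.shape)"
```

```text
(420, 560, 3)
```

View pics/top0.png

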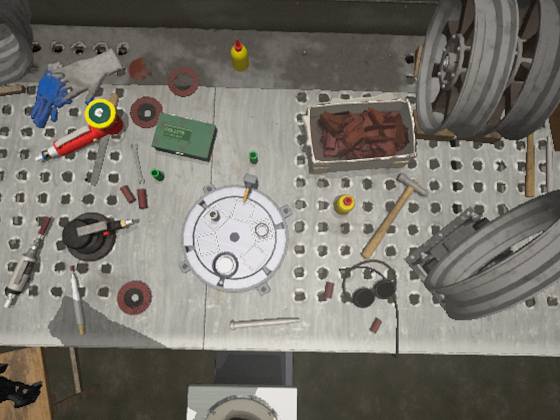

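View pics/sc0.png

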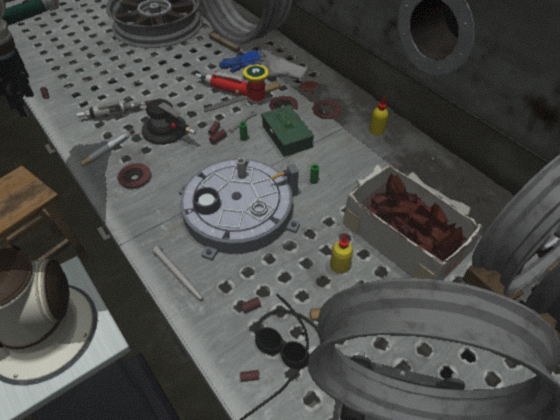

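```bash
python3 - <<'E'
from h import *
z=np.load('pics/top0.npz');p,d=z['p'],z['d']
c=p[170:310,165:305,::-1];cv2.imwrite('pics/c1.png',cv2.resize(c,(588,588)[:2],interpolation=cv2.INTER_CUBIC)) 
for u,v in [(235,237),(225,265),(215,265),(262,231),(213,215),(248,188),(219,284),(247,179)]:print(u,v,w('top',d,u,v).round(4))
c=camera_params('top');print(c)
E
```

```text
235 237 [0.5821 0.0313 0.0659]
225 265 [0.5005 0.055  0.0832]
215 265 [0.5002 0.0859 0.0647]
262 231 [ 0.6022 -0.0464  0.058 ]
213 215 [0.6456 0.0983 0.0623]
248 188 [ 0.721  -0.0042  0.0998]
219 284 [0.4451 0.078  0.021 ]
247 179 [ 0.7458 -0.001   0.1064]
{'intrinsics': array([[410.906104  ,   0.        , 281.21036653],
       [  0.        , 410.906104  , 216.88098524],
       [  0.        ,   0.        ,   1.        ]]), 'rvec': array([ 2.18250712, -2.13466125,  0.16091278]), 'tvec': array([-0.11630342,  0.64472437,  1.18126079])}
```

View pics/c1.png

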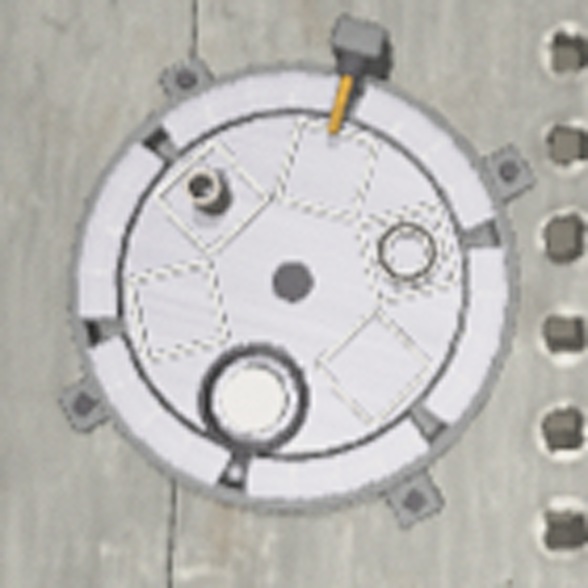

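```bash
cat >> h.py <<'E'
def rp(n,u,v,z):
    c=camera_params(n);K=np.array(c['intrinsics']);R=cv2.Rodrigues(np.array(c['rvec'],float))[0];t=np.array(c['tvec']).ravel()
    r=R.T@np.array([(u-K[0,2])/K[0,0],(v-K[1,2])/K[1,1],1]);o=-R.T@t
    return (o+r*(z-o[2])/r[2])
E
python3 - <<'E'
from h import *
f=lambda x,y:(165+x/4.2-.4,170+y/4.2-.4)
for nm,x,y,z in [('hub',292,283,.056),('rim',255,397,.092),('head',255,396,.08),('pin',233,470,.057),('bear',406,252,.07),('spc',205,187,.118),('noz',334,130,.089)]:
    print(nm,rp('top',*f(x,y),z).round(4))
z=np.load('pics/sc0.npz')
cv2.imwrite('pics/c2.png',cv2.resize(z['p'][140:260,160:320,::-1],(800,600),interpolation=cv2.INTER_CUBIC))
E
```

```text
hub [0.583  0.0348 0.056 ]
rim [0.5029 0.0532 0.092 ]
head [0.5037 0.0546 0.08  ]
pin [0.4534 0.0704 0.057 ]
bear [ 0.605  -0.0445  0.07  ]
spc [0.6405 0.0887 0.118 ]
noz [0.6861 0.0065 0.089 ]
```

View pics/c2.png

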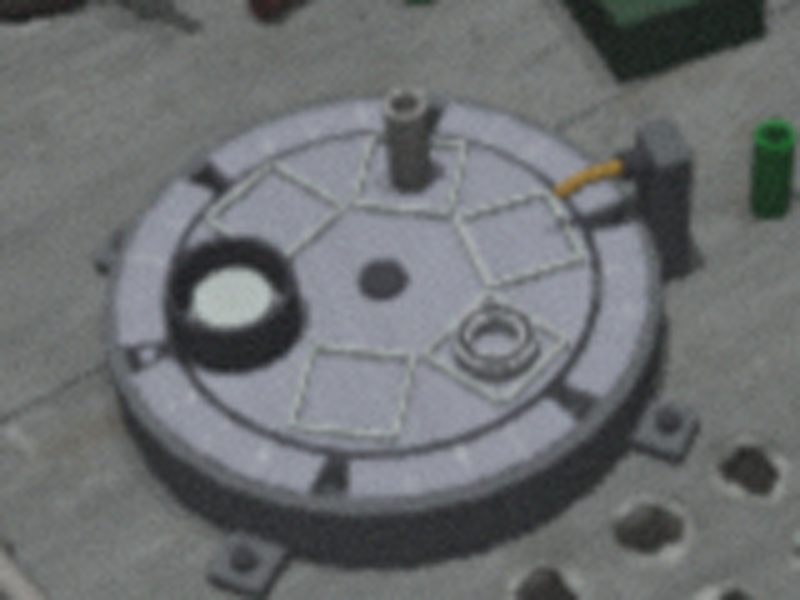

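servo_tool(steps=[{"x": 30,"y": -50},{"x": 60,"y": -100},{"x": 90,"y": -148},{"x": 120,"y": -197},{"x": 150,"y": -246},{"x": 180,"y": -295},{"x": 210,"y": -344},{"x": 241,"y": -394},{"x": 272,"y": -444},{"x": 272,"y": -444},{"x": 272,"y": -444}], grip=0, grip_force=60)

```text
schema error: expected keys x, y, z, yaw
```

```bash
python3 - <<'E'
from h import *
p,d=shot('wrist','w1');o=get_obs();print(o['time'],o['ee_pos'],o['tcp_rot'],o['q'],o['opening'],o['wrist_force']);print(camera_params('wrist'))
shot('top','t1')
E
```

```text
0.15 [0.22962417 0.49961455 0.25275258] [-1.79942831e+02  7.68015635e-04  1.55315986e+02] [ 6.53167299e+01  5.00388908e+00  1.00456565e+01  9.50989365e+01
 -7.67273368e-04  9.00007443e+01] 0.08539375584795497 [ 0.24348143 -0.56227112 -0.05710185]
{'intrinsics': array([[354.97563638,   0.        , 277.25833031],
       [  0.        , 354.97563638, 209.59165799],
       [  0.        ,   0.        ,   1.        ]]), 'hand_eye': array([[-3.31682936e-04, -9.62899664e-01, -2.69859460e-01,
         6.89622243e-02],
       [ 9.99999630e-01, -5.33596156e-04,  6.74857744e-04,
        -3.64327425e-04],
       [-7.93816265e-04, -2.69859136e-01,  9.62899484e-01,
        -1.20877517e-01],
       [ 0.00000000e+00,  0.00000000e+00,  0.00000000e+00,
         1.00000000e+00]])}
```

View pics/w1.png

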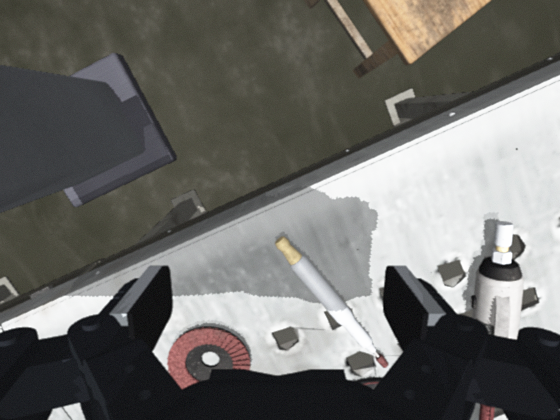

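The call was refused because every row needs all four keys. The wrist picture therefore still shows the start pose, so I'll resend the move.

servo_tool(steps=[{"x": 30,"y": -50,"z": 0,"yaw": 0},{"x": 60,"y": -100,"z": 0,"yaw": 0},{"x": 90,"y": -148,"z": 0,"yaw": 0},{"x": 120,"y": -197,"z": 0,"yaw": 0},{"x": 150,"y": -246,"z": 0,"yaw": 0},{"x": 180,"y": -295,"z": 0,"yaw": 0},{"x": 210,"y": -344,"z": 0,"yaw": 0},{"x": 241,"y": -394,"z": 0,"yaw": 0},{"x": 272,"y": -444,"z": 0,"yaw": 0},{"x": 272,"y": -444,"z": 0,"yaw": 0},{"x": 272,"y": -444,"z": 0,"yaw": 0}], grip=0, grip_force=60)

```text
time: 1.58
ee_pos: [0.5014, 0.0557, 0.2526]
tcp_rot: [-179.9, -0.0, 155.3]
wrist_force: [0.7, -0.0, 0.9]
opening: 0.0
```

```bash
python3 - <<'E'
from h import *
p,d=shot('wrist','w2');o=get_obs();print(o['time'],o['ee_pos'],o['tcp_rot'],o['q'],o['opening'],o['wrist_force'])
E
```

```text
1.625 [0.50124392 0.05624169 0.25281923] [-1.79954017e+02 -2.32408482e-02  1.55342862e+02] [ 6.41633356e+00 -1.24754090e+00  3.63420474e+00  9.49253851e+01
 -2.73892734e-02  3.10734722e+01] 0.00027828541244185874 [-0.29404313  0.13097612  0.03916504]
```

View pics/w2.png

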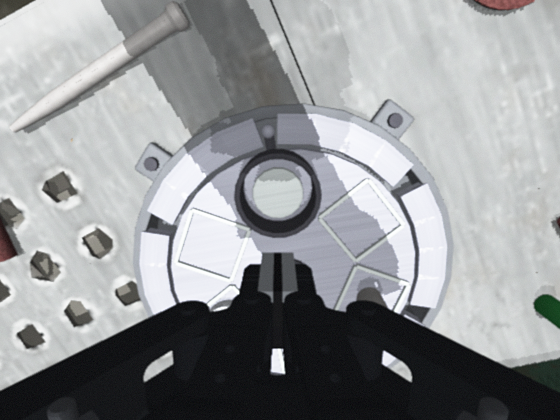

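The well's collar is at about (277,193), the plunger head at (278,194) and the lock pin at (268,131). The fingers are shut. Next I'll work out the positions.

```bash
cat >> h.py <<'E'
from scipy.spatial.transform import Rotation as Ro
def wp(f,u,v,z):
    q=np.load('pics/'+f+'.npz');c=camera_params('wrist');K=c['intrinsics'];H=np.array(c['hand_eye'])
    R=Ro.from_euler('xyz',q['rot'],degrees=True).as_matrix()
    o=q['pos']+R@H[:3,3];r=R@H[:3,:3]@np.array([(u-K[0][2])/K[0][0],(v-K[1][2])/K[1][1],1])
    return o+r*(z-o[2])/r[2]
E
python3 - <<'E'
from h import *
for nm,u,v,z in [('rimL',235.5,187,.092),('rimR',320,187,.092),('rimtop',278,148,.092),('head',278,193,.08),('pin',268,131,.057)]:print(nm,wp('w2',u,v,z).round(4))
q=np.load('pics/w2.npz');p=q['p'][110:250,200:360,::-1];cv2.imwrite('pics/c3.png',cv2.resize(p,(640,560),interpolation=cv2.INTER_CUBIC))
E
```

```text
rimL [0.4788 0.0285 0.092 ]
rimR [0.5074 0.0906 0.092 ]
rimtop [0.4648 0.0728 0.092 ]
head [0.5002 0.0565 0.08  ]
pin [0.4511 0.0696 0.057 ]
```

View pics/c3.png

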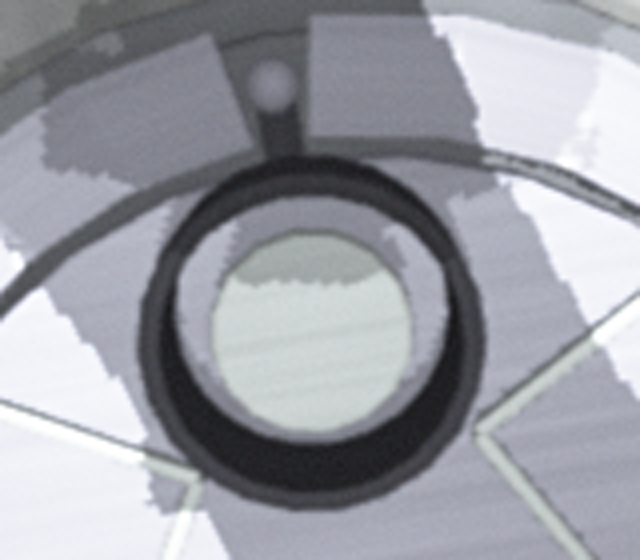

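servo_tool(steps=[{"x": 0,"y": 0,"z": -45,"yaw": 0},{"x": 0,"y": 0,"z": -90,"yaw": 0},{"x": 0,"y": 0,"z": -125,"yaw": 0},{"x": 0,"y": 0,"z": -143,"yaw": 0},{"x": 0,"y": 0,"z": -153,"yaw": 0},{"x": 0,"y": 0,"z": -162,"yaw": 0},{"x": 0,"y": 0,"z": -168,"yaw": 0},{"x": 0,"y": 0,"z": -171,"yaw": 0},{"x": 0,"y": 0,"z": -171,"yaw": 0},{"x": 0,"y": 0,"z": -171,"yaw": 0}])

```text
time: 2.88
ee_pos: [0.5014, 0.0569, 0.0837]
tcp_rot: [180.0, 0.0, 155.4]
wrist_force: [-5.7, 3.0, 7.3]
opening: 0.0
```

```bash
python3 - <<'E'
from h import *
p,d=shot('scene','s3');o=get_obs();print(o['time'],o['ee_pos'],o['wrist_force'],o['torque'])
cv2.imwrite('pics/c4.png',cv2.resize(p[120:270,160:320,::-1],(640,600),interpolation=cv2.INTER_CUBIC))
E
```

```text
2.925 [0.50148408 0.05686772 0.08372775] [-5.20413293  1.45000267  7.46855286] [ 0.43878624  1.3195306  -0.02791165]
```

View pics/c4.png

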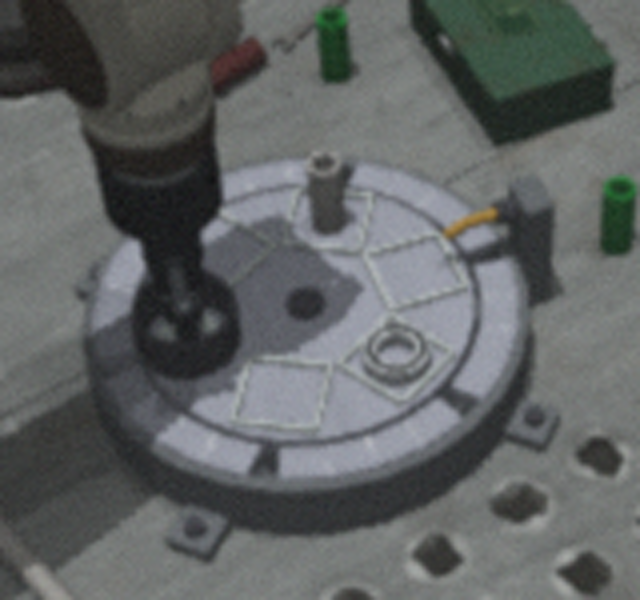

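servo_tool(steps=[{"x": -3,"y": 1,"z": 0,"yaw": 0},{"x": -5,"y": 1,"z": -3,"yaw": 0},{"x": -5,"y": 1,"z": -5,"yaw": 0},{"x": -5,"y": 1,"z": -5,"yaw": 0}])

```text
time: 3.42
ee_pos: [0.4994, 0.0582, 0.0819]
tcp_rot: [179.8, 0.4, 155.4]
wrist_force: [4.6, -0.8, 7.2]
opening: -0.0001
```

```bash
python3 - <<'E'
from h import *
p,d=shot('wrist','w4');o=get_obs();print(o['time'],o['ee_pos'],o['wrist_force'],o['torque'])
E
```

```text
3.475 [0.49939372 0.05817894 0.08190442] [ 4.25829473 -0.40730701  8.22995972] [-0.13800401 -1.00531898 -0.01774427]
```

View pics/w4.png

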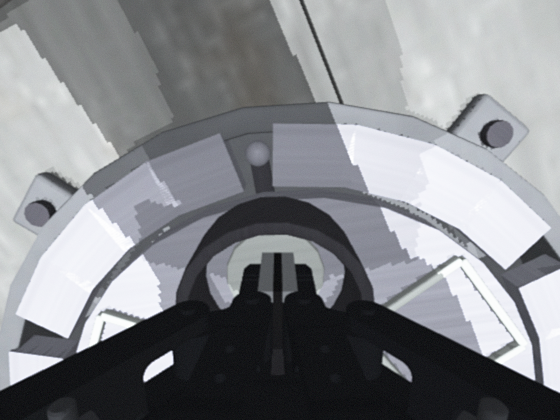

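```bash
python3 - <<'E'
from h import *
q=np.load('pics/w4.npz');c=camera_params('wrist');K=c['intrinsics'];H=np.array(c['hand_eye']);R=Ro.from_euler('xyz',q['rot'],degrees=True).as_matrix()
for u,v in [(258,153),(258,150),(255,155),(300,150),(220,155),(265,248),(250,262),(320,270)]:
    z=q['d'][v,u];P=np.array([(u-K[0][2])/K[0][0]*z,(v-K[1][2])/K[1][1]*z,z]);print(u,v,(q['pos']+R@(H[:3,:3]@P+H[:3,3])).round(4))
E
```

```text
258 153 [0.4506 0.0707 0.0372]
258 150 [0.4493 0.0713 0.0376]
255 155 [0.451  0.0689 0.0361]
300 150 [0.4551 0.0886 0.0547]
220 155 [0.4433 0.0574 0.0532]
265 248 [0.4866 0.058  0.0597]
250 262 [0.4896 0.0494 0.0601]
320 270 [0.5055 0.0757 0.061 ]
```

The lock pin's top is at about z 0.037, a stroke of about 20 mm, so the pin is clear. The side force is only friction on the plunger head. Next I'll work out the arc.

```bash
python3 - <<'E'
from h import *
A=np.array([.583,.0348]);p=get_obs()['ee_pos'][:2]
for a in list(range(165,240,5)):print(a,((A+.0853*np.array([np.cos(np.radians(a)),np.sin(np.radians(a))])-p)*1e3).round(1))
E
```

```text
165 [ 1.2 -1.3]
170 [-0.4 -8.6]
175 [ -1.4 -15.9]
180 [ -1.7 -23.4]
185 [ -1.4 -30.8]
190 [ -0.4 -38.2]
195 [  1.2 -45.5]
200 [  3.5 -52.6]
205 [  6.3 -59.4]
210 [  9.7 -66. ]
215 [ 13.7 -72.3]
220 [ 18.3 -78.2]
225 [ 23.3 -83.7]
230 [ 28.8 -88.7]
235 [ 34.7 -93.3]
```

First I'll go half way and check.

servo_tool(steps=[{"x": 1,"y": -3,"z": -4,"yaw": 0},{"x": 0,"y": -8,"z": -4,"yaw": 0},{"x": -1,"y": -13,"z": -4,"yaw": 0},{"x": -1,"y": -18,"z": -4,"yaw": 0},{"x": -2,"y": -23,"z": -4,"yaw": 0},{"x": -2,"y": -28,"z": -4,"yaw": 0},{"x": -1,"y": -33,"z": -4,"yaw": 0},{"x": 0,"y": -38,"z": -4,"yaw": 0},{"x": 0,"y": -38,"z": -4,"yaw": 0}])

```text
time: 4.6
ee_pos: [0.501, 0.02, 0.0805]
tcp_rot: [179.7, 0.7, 155.4]
wrist_force: [-0.7, -1.3, 8.8]
opening: -0.0
```

```bash
python3 - <<'E'
from h import *
p,d=shot('top','t5');o=get_obs();print(o['time'],o['ee_pos'],o['tcp_rot'],o['wrist_force'],o['torque'])
cv2.imwrite('pics/c5.png',cv2.resize(p[170:310,165:305,::-1],(588,588),interpolation=cv2.INTER_CUBIC))
E
```

```text
4.65 [0.5009937  0.02007947 0.08052201] [179.66239825   0.65665447 155.37418335] [-0.76488234 -2.62797052  8.21266753] [-0.33500749  0.17114083  0.00046957]
```

View pics/c5.png

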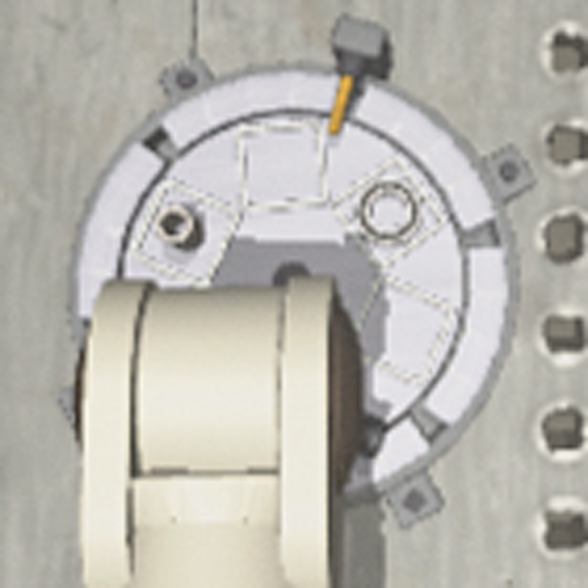

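The bearing has moved from (406,252) to (388,211) in the crop, about 22°, and the disc is following. I'll continue.

servo_tool(steps=[{"x": 0,"y": -4,"z": -3,"yaw": 0},{"x": 0,"y": -9,"z": -3,"yaw": 0},{"x": 2,"y": -15,"z": -3,"yaw": 0},{"x": 5,"y": -21,"z": -3,"yaw": 0},{"x": 8,"y": -28,"z": -3,"yaw": 0},{"x": 12,"y": -34,"z": -3,"yaw": 0},{"x": 17,"y": -40,"z": -3,"yaw": 0},{"x": 19,"y": -42,"z": -3,"yaw": 0},{"x": 19,"y": -42,"z": -3,"yaw": 0}])

```text
time: 5.78
ee_pos: [0.5216, -0.0222, 0.0801]
tcp_rot: [179.6, 0.9, 155.4]
wrist_force: [-1.1, -2.4, 9.5]
opening: -0.0002
```

```bash
cat > chk.py <<'E'
from h import *
import sys
n=sys.argv[1]
p,d=shot('top',n);o=get_obs();print(o['time'],o['ee_pos'],o['tcp_rot'],o['wrist_force'],o['torque'])
cv2.imwrite('pics/c'+n+'.png',cv2.resize(p[170:310,165:305,::-1],(588,588),interpolation=cv2.INTER_CUBIC))
E
python3 chk.py t6
```

```text
5.825 [ 0.52155265 -0.02219568  0.08008272] [179.60776877   0.8990222  155.36594597] [-1.53013246 -2.70366845  7.97133919] [-0.44829141  0.30696328  0.00439378]
```

View pics/ct6.png

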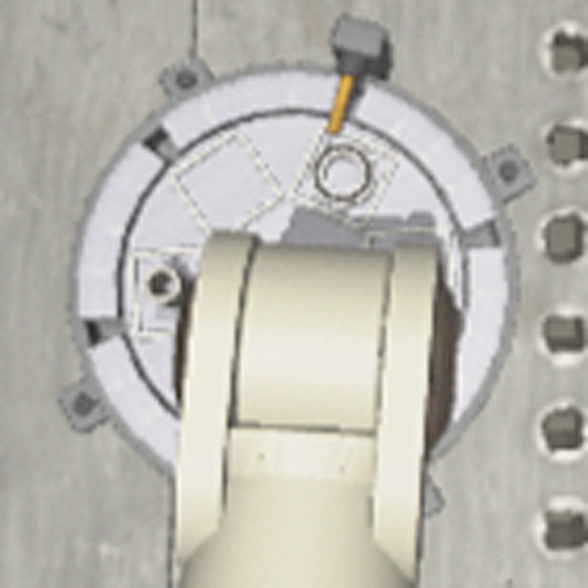

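The disc has turned about 50°. I'll ease up so the pin slides under the flange, then push on gently.

servo_tool(steps=[{"x": 0,"y": 0,"z": 6,"yaw": 0},{"x": 0,"y": 0,"z": 12,"yaw": 0},{"x": 2,"y": -3,"z": 12,"yaw": 0},{"x": 4,"y": -5,"z": 12,"yaw": 0},{"x": 6,"y": -7,"z": 12,"yaw": 0},{"x": 7,"y": -9,"z": 12,"yaw": 0},{"x": 9,"y": -10,"z": 12,"yaw": 0},{"x": 9,"y": -10,"z": 12,"yaw": 0}])

```text
time: 6.82
ee_pos: [0.5301, -0.0314, 0.0917]
tcp_rot: [179.5, 0.8, 155.4]
wrist_force: [-1.8, 5.8, 0.7]
opening: -0.0002
```

```bash
python3 chk.py t7
```

```text
6.875 [ 0.53015964 -0.03138408  0.09168985] [179.53497729   0.78668448 155.4068958 ] [-1.5575457   5.26450421  1.07519533] [1.06586551 0.33424382 0.05362746]
```

View pics/ct7.png

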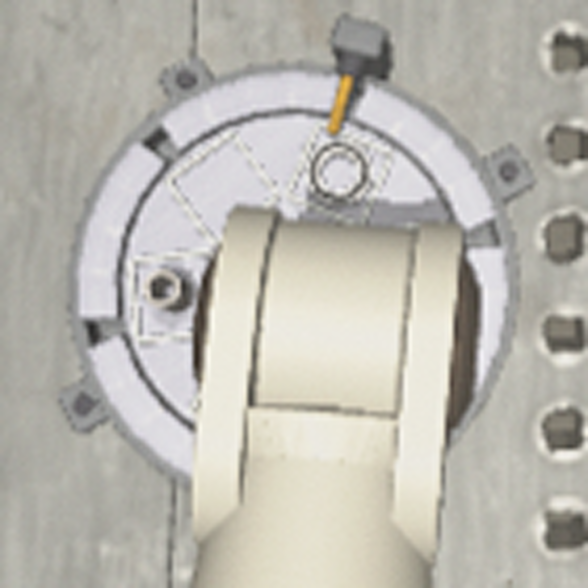

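servo_tool(steps=[{"x": 1,"y": -2,"z": 0,"yaw": 0},{"x": 2,"y": -4,"z": 0,"yaw": 0},{"x": 4,"y": -5,"z": 0,"yaw": 0},{"x": 6,"y": -7,"z": 0,"yaw": 0},{"x": 7,"y": -8,"z": 0,"yaw": 0},{"x": 8,"y": -9,"z": 0,"yaw": 0},{"x": 8,"y": -9,"z": 0,"yaw": 0}])

```text
time: 7.75
ee_pos: [0.5386, -0.0397, 0.0925]
tcp_rot: [179.4, 0.8, 155.4]
wrist_force: [-1.7, 6.3, 7.9]
opening: 0.0001
```

```bash
python3 chk.py t8
```

```text
7.8 [ 0.53862079 -0.03966073  0.09248896] [179.40889615   0.80696703 155.44050189] [-0.65503915  6.08628867  6.68850845] [1.28271404 0.27030661 0.04761553]
```

View pics/ct8.png

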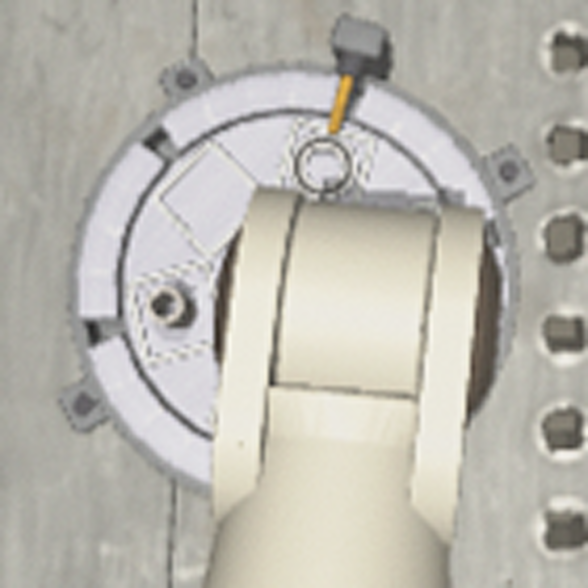

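The upward force of about 7 N shows the head has snapped up against the tips, so the pin is in the notch, and the bearing sits at the station. I'll back off the wall and lift out.

servo_tool(steps=[{"x": -2,"y": 2,"z": 3,"yaw": 0},{"x": -5,"y": 5,"z": 8,"yaw": 0},{"x": -8,"y": 8,"z": 14,"yaw": 0},{"x": -10,"y": 9,"z": 25,"yaw": 0},{"x": -10,"y": 9,"z": 60,"yaw": 0},{"x": -10,"y": 9,"z": 110,"yaw": 0},{"x": -10,"y": 9,"z": 160,"yaw": 0},{"x": -10,"y": 9,"z": 160,"yaw": 0}])

```text
time: 8.8
ee_pos: [0.5296, -0.0307, 0.2571]
tcp_rot: [179.3, 1.1, 155.4]
wrist_force: [0.0, 0.0, 0.1]
opening: -0.0
```

```bash
python3 - <<'E'
from h import *
p,d=shot('wrist','w9');shot('scene','s9');o=get_obs();print(o['time'],o['ee_pos'],o['wrist_force'])
q=np.load('pics/s9.npz')['p'];cv2.imwrite('pics/c9.png',cv2.resize(q[120:270,160:320,::-1],(640,600),interpolation=cv2.INTER_CUBIC))
E
python3 chk.py t9
```

```text
8.9 [ 0.52868513 -0.03064643  0.25279529] [-0.20058892  0.03021048  0.25965013]
8.95 [ 0.52834534 -0.03064004  0.25177749] [179.43091817   0.74164581 155.44295106] [-0.19724806  0.05965644 -0.80204836] [ 0.01253416  0.05782396 -0.00148366]
```

View pics/w9.png

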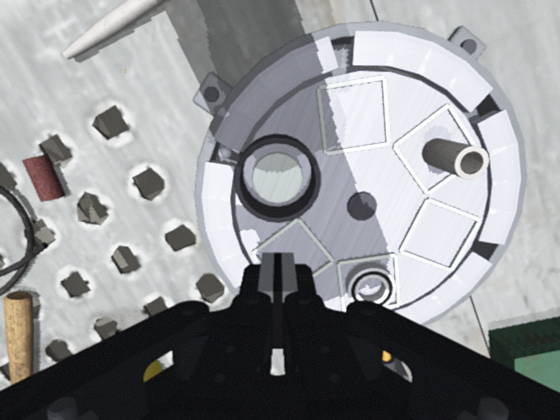

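View pics/ct9.png

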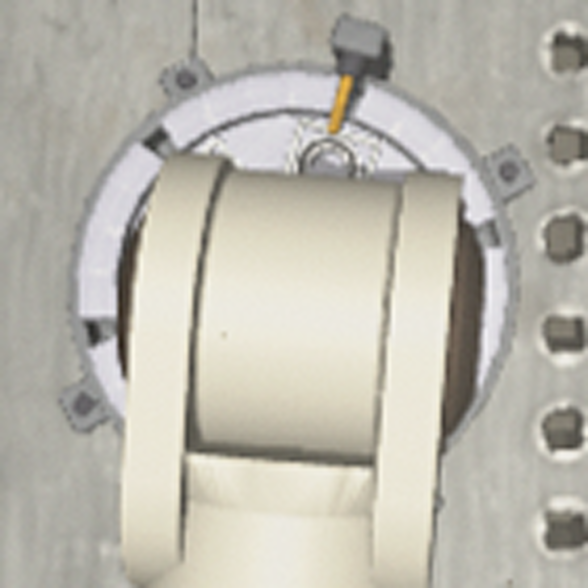

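View pics/c9.png

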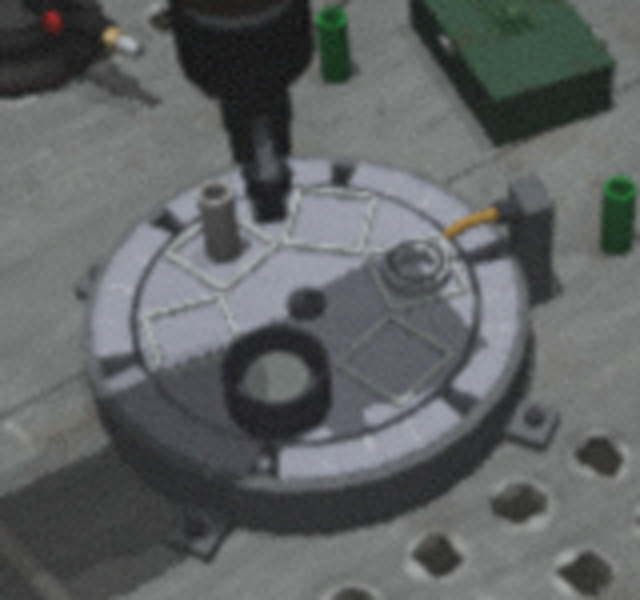

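The pin shows in the notch beside the collar at (225,157), and the bearing is under the nozzle at (370,287). I'll pull the arm aside for a clean measurement.

servo_tool(steps=[{"x": -20,"y": 40,"z": 10,"yaw": 0},{"x": -40,"y": 85,"z": 10,"yaw": 0},{"x": -60,"y": 130,"z": 10,"yaw": 0},{"x": -80,"y": 180,"z": 10,"yaw": 0},{"x": -100,"y": 230,"z": 10,"yaw": 0},{"x": -120,"y": 280,"z": 10,"yaw": 0},{"x": -140,"y": 310,"z": 10,"yaw": 0},{"x": -140,"y": 310,"z": 10,"yaw": 0},{"x": -140,"y": 310,"z": 10,"yaw": 0}])

```text
time: 10.07
ee_pos: [0.3882, 0.2789, 0.2608]
tcp_rot: [179.5, 0.7, 155.5]
wrist_force: [-0.1, -0.5, 0.4]
opening: -0.0
```

```bash
python3 chk.py t10; python3 - <<'E'
from h import *
q=np.load('pics/w9.npz');c=camera_params('wrist');K=c['intrinsics'];H=np.array(c['hand_eye']);R=Ro.from_euler('xyz',q['rot'],degrees=True).as_matrix()
for u,v in [(224,157),(226,155),(228,160),(265,180),(275,175)]:
    z=q['d'][v,u];P=np.array([(u-K[0][2])/K[0][0]*z,(v-K[1][2])/K[1][1]*z,z]);print(u,v,(q['pos']+R@(H[:3,:3]@P+H[:3,3])).round(4))
E
```

```text
10.125 [0.38848578 0.27869116 0.26106388] [179.49778901   0.71481381 155.41103101] [-0.47903086  0.28306096  0.6962145 ] [-0.00161198 -0.00895047 -0.01004402]
224 157 [ 0.4885 -0.0618  0.0578]
226 155 [ 0.4876 -0.0594  0.0576]
228 160 [ 0.4962 -0.0675  0.0145]
265 180 [ 0.5187 -0.0349  0.0801]
275 175 [ 0.5184 -0.0254  0.08  ]
```

View pics/ct10.png

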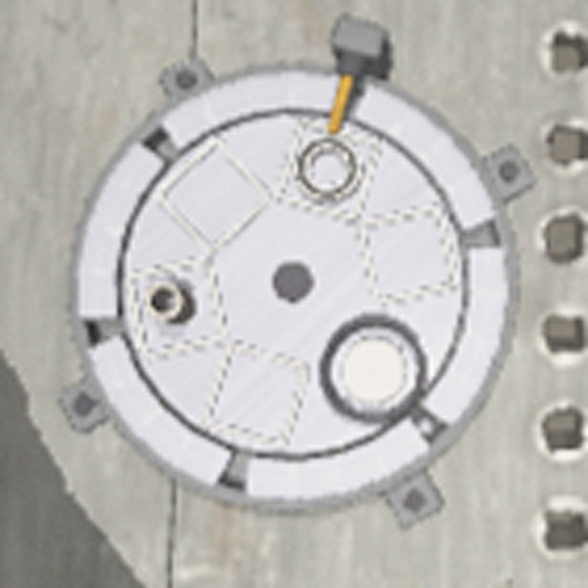

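```bash
python3 - <<'E'
from h import *
f=lambda x,y:(165+x/4.2-.4,170+y/4.2-.4)
b=rp('top',*f(327.5,168.5),.07);r=rp('top',*f(373,369),.092);s=rp('top',*f(164,301),.118)
A=np.array([.583,.0348]);st=A+.082*np.array([np.cos(np.radians(-15)),np.sin(np.radians(-15))])
print(b,r,s,st,np.hypot(*(b[:2]-st)),np.hypot(*(b-s)[:2]),np.degrees(np.arctan2(r[1]-A[1],r[0]-A[0]))%360)
job_done()
E
```

```text
[0.66214023 0.01165182 0.07      ] [ 0.52324873 -0.0252837   0.092     ] [0.56401687 0.11240978 0.118     ] [0.66220592 0.01357684] 0.0019261405858319602 0.14064267167644676 225.15894429698278
the job is handed in; nothing more can be done
```

The rotary table is turned one notch counterclockwise and locked, with the bearing under the brass nozzle. I pressed the plunger with closed fingers (stroke about 20 mm by the pin's depth), turned the disc by the collar, and eased up near the end. The pin slid under the flange and snapped into the next notch. Then I lifted out, moved the arm clear and handed the job in at about 10 s.

The last checks agreed with the goal:
- **Turn:** the well measured at about 225°, against 165° at the start, so about 60°.
- **Plunger:** the head is at z = 0.080 m and the pin top at about 0.058 m, which is fully up in the notch.
- **Bearing:** about 2 mm from the estimated station, with calibration good to about 2 mm.
- **Tube:** upright in its own nest, about 141 mm from the bearing.
- **Touching:** the arm did not contact the bearing or the tube, and I saw nothing on the bench disturbed in the pictures. I did not measure the hammer and the roll separately.

One move call was refused because every row needs all four keys. The arm did not move, and I sent it again complete. No check failed.

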